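# Re-stack a takeaway order, largest carton to smallest

### The arm

A 6-joint arm with a two-finger parallel gripper is mounted at the origin on the work surface. World frame = base frame: x ahead of the robot, y to its left, z up, the work surface at z = 0. Lengths are in m, angles in degrees, forces in N, time in s.
With the tool pointing down it reaches from about 0.25 to 0.725 m from the base axis. Payload 9.7 kg.
Tool frame: the origin (TCP) lies midway between the tips of the shut fingers; the grasp point (between the pads) lies 19 mm behind it; x points along the fingers, y is the direction in which the jaws open and shut, and the axes are right-handed (so a half turn about x gives the same grasp; the last joint's range is limited). The gripper opens to 85 mm and grips with 20 to 120 N. Pads are 22 mm wide; open, the fingers measure 114 mm over their backs; the gripper's body (76 mm by 85 mm) begins 54 mm behind the grasp point. The pads swing forward as they close: fully open they stand 13 mm farther back than shut.
Start: joints at [-76.375, 4.979, 10.078, 95.1, 0, 90], TCP at [0.13, -0.535, 0.231] pointing down, gripper open.
Joint ranges: [-179.16, 179.16], [-48.56, 103.87], [-65.8, 70.77], [-126.05, 130.52], [-82.76, 87.17], [-180, 180]. Speed limits (degrees/s): [127.2, 127.2, 147.25, 180, 180, 180].

### API

Orientations are given as [roll, pitch, yaw] about the fixed x, y, z axes, in that order (R = Rz(yaw) Ry(pitch) Rx(roll)).
In Python, from workcell import bot, cams gives the robot as it stands.
- The arm moves only by the tool apply_moves, never from a script. Its argument "commands" is a list of rows, each a list of 5 numbers: the shift along the tool's x, y, z in m, then the turn about the tool's x in rad, then the opening, from -1 (shut) to 1 (fully open). In form: [[tx, ty, tz, roll, hand], ...]. A call has 1 to 12 rows; each row is the pose to reach, as a shift and turn from the pose measured when the call began, along the tool's axes at that moment; what a row does not reach only later rows make up. A row lasts 1/10 s, in which the tool goes at most 50 mm and 8.59 degrees, less where a joint would pass 70% of its speed; a pose out of reach is approached as far as the arm can. A call with a gripper value outside its range is refused whole. The fingers move at their own pace and stop on an object; "newtons" is the grip in N (left out, the last holds). Time passes only in rows, so rows that repeat a pose let the fingers close. It gives the time, the measured TCP pose, the force and the opening at its end, in the units of the state.
- bot.get_obs(): the state, without advancing time (a new reading comes with each control period).
- cams.camera(name): name is "scene" or "side" or "wrist"; returns a dict with "frame" (420x560x3 uint8, blue, green, red), "depth" (420x560 float32, m along the optical axis (not along the pixel's ray), 0 where there is no reading), "camera_matrix" (3x3 intrinsics, pixels), "D" ([k1, k2, p1, p2, k3] as OpenCV has them; the pictures are not rectified), "R" (3x3) and "t" (3): a world point X has camera coordinates R X + t; the wrist camera has in their place "mount" (4x4, takes a point from camera to tool coordinates, whose origin is the TCP and whose axes are the tool frame's). Camera axes: x right, y down, z forward; pixel columns grow to the right and rows downward; lengths in m; the calibration is good to about 2 mm. A picture is of the moment at which its call begins: read the wrist's pose just before it.
- bot.job_done(): hands the job in, once; it reports no verdict.
Trained networks look in the newest picture that a camera, given by its name, has taken for a name from the list of things; names that differ only in an ending like _2 or _b are one class to them, and where a whole thing is asked for, a point or a joint stands for the part that bears it (a point fixed in the world has none). Each returns a list of dicts, best first, with "confidence" (0 to 1); they miss things now and then, are a little off and sometimes report something else, mostly with a low value. They report only what shows in the picture. A call takes as long as a camera call. They do not tell look-alikes from the thing itself.
- cams.spot_in(name, camera): "rect" ([left, top, right, bottom] in pixels, round what is visible of it).
The state is a dict: "time": time; "q": joint angles; "qd": joint speeds; "joint_efforts": joint torques, N m; "ee_pos": TCP position; "tcp_rot": TCP orientation; "wrist_force": force on the tool from outside, world axes, zero at the start; "torque": the same for the moment, N m; "opening": finger opening in m.
Only numpy, scipy, OpenCV 4.12 (cv2) and the standard library are available. Lean on these libraries where they do the work, as an engineer would, in place of code of your own. Each camera call takes 0.05 s, during which the arm holds its last target. There are 200 camera calls.

### The job

The small carton was put on this takeaway order too early: take it off the large carton in the steel tray, put the middle-sized carton there instead, and then the small one on top, so that the three make one neat column for carrying. Centre each carton on the one below with their long sides parallel. Keep the cartons level, set them down without dropping them, and leave the large carton and the other things on the counter where they stand.

Things in the scene. Friction and masses are not known exactly. Their poses are not given: they have to be found in the camera images.
- tray: shallow open steel tray, 220 x 160 mm (x by y), rim 18 mm high, walls and floor 4 mm thick, fixed to the counter. Origin: centre of its underside, on the counter; x along its long side, z up
- platter_c (a point): centre (half-way up, 25 mm above its underside) of the large closed brown card carton with a plain white panel on its lid that stands loose in the tray: 176 x 116 x 50 mm (x by y by z), about 0.7 kg, flat top. x along its long side, z up. It is the bottom of the column and stays there, lying about parallel to the tray. Each carton, like this one, is a rigid box with a flat lid
- sandwich_c (a point): centre (half-way up, 27.5 mm above its underside) of the middle-sized closed brown card carton with a plain white panel on its lid, 130 x 62 x 55 mm (x by y by z), about 0.25 kg, standing alone on the counter at the start, on the other side from the tray. x along its long side (grasp it across its 62 mm width, y), z up
- side_c (a point): centre (half-way up, 20 mm above its underside) of the small closed brown card carton with a plain white panel on its lid, 84 x 54 x 40 mm (x by y by z), about 0.14 kg, lying askew on the lid of the large carton at the start. x along its long side (grasp it across its 54 mm width, y), z up. There is free counter for it between the tray and the middle-sized carton
- squeeze: bystander: upright amber sauce bottle with a white cap, 60 mm in diameter, 170 mm tall. Origin: centre of its underside
- jar: bystander: upright glass jar with a white lid, 84 mm in diameter, 120 mm tall. Origin: centre of its underside
- boats: bystander: stack of nested white paper food trays, open on top, 115 x 75 mm (x by y), 58 mm high. Origin: centre of its underside
Mind the look-alikes: they are no part of the job. What is shaped like the part that bears side_c but red is not meant.

How it is judged (in metres and radians):
On the way, in this order (a step that is already met when the one before it is completed fails the run):
1. the small carton has been taken off the large one and stands elsewhere, let go ((height (world z) of side_c below 0.045 m or horizontal distance between side_c and platter_c above 0.13 m) and contact force between the fingers and side below 0.05 N and angle between side_c's own z axis and vertical below 0.08 rad and linear speed of side below 0.02 m/s and angular speed of side below 0.1 rad/s), for 0.2 s.
2. the middle-sized carton lies square on the large one and is let go (horizontal distance between sandwich_c and platter_c below 0.01 m and angle between the x axis of sandwich_c and the x axis of platter_c, either way round below 0.13 rad and z of sandwich_c in the frame of platter_c between 0.0485 and 0.0565 m and angle between sandwich_c's own z axis and vertical below 0.08 rad and linear speed of sandwich below 0.02 m/s and angular speed of sandwich below 0.1 rad/s and contact force between the fingers and sandwich below 0.05 N), for 0.2 s.
At the end, for the whole second after the job is handed in: Middle carton on the large one, small carton on the middle one, each centred within 10 mm on the one below, long sides parallel within 7 degrees, resting flat (height within 4 mm), upright within 4.5 degrees, still; the large carton in its place (horizontal distance between sandwich_c and platter_c below 0.01 m and angle between the x axis of sandwich_c and the x axis of platter_c, either way round below 0.13 rad and z of sandwich_c in the frame of platter_c between 0.0485 and 0.0565 m and horizontal distance between side_c and sandwich_c below 0.01 m and angle between the x axis of side_c and the x axis of sandwich_c, either way round below 0.13 rad and z of side_c in the frame of sandwich_c between 0.0435 and 0.0515 m and angle between each of platter_c, sandwich_c, side_c's own z axis and vertical below 0.08 rad and linear speed of each of platter, sandwich, side below 0.02 m/s and angular speed of each of platter, sandwich, side below 0.1 rad/s); the robot touches nothing.
It fails at once if the large bottom carton is shifted more than 20 mm from where it stood (distance of platter_c from where it was at the start of the episode above 0.02 m).
It fails at once if the middle-sized or the small carton is tipped more than 30 degrees (angle between any of sandwich_c, side_c's own z axis and vertical above 0.52 rad).
It fails at once if a carton is dropped: it moves faster than 0.6 m/s with no finger on it (a free fall of about 20 mm) ((linear speed of sandwich above 0.6 m/s and contact force between the fingers and sandwich below 0.05 N) or (linear speed of side above 0.6 m/s and contact force between the fingers and side below 0.05 N)).
It fails at once if the sauce bottle, the jar or the stack of paper trays is moved more than 30 mm (distance of any of squeeze, jar, boats from where it was at the start of the episode above 0.03 m).
It also fails if it takes over 66 s, if anything falls off the work surface, if the arm or the gripper's body presses on something with over 40 N, if the wrist force passes 120 N, or if a joint passes its speed limit or range.

## Working session

There is one attempt and no reset: what is moved stays moved. The work goes in short steps, Python scripts to look and compute and a tool call to move; the robot and the scene stay as the last step left them, time stands still between calls to the robot, and variables do not carry over. Pictures are saved under pics/ and viewed, about 8 in all and at most 12, crops included, and the job is handed in when it is done.

Besides the shell and the picture viewer there is one more tool, called after "Request:" as a command line: name --pt "numbers of a row" for each row, then --argument value for the rest. apply_moves: Moves the arm, as the interface text tells. Its arguments: {"type":"object","properties":{"commands":{"type":"array"},"newtons":{"type":"number"}},"required":["commands"]}

```bash
ls; mkdir -p pics
python3 - <<'E'
from workcell import bot,cams
import cv2,numpy as np
print(bot.get_obs())
ims=[]
for c in("scene","side"):
    d=cams.camera(c); np.savez(f"{c}.npz",**d); im=d["frame"].copy()
    for n in("tray","platter_c","sandwich_c","side_c","squeeze","jar","boats"):
        for r in cams.spot_in(n,c)[:3]:
            print(c,n,np.round(r["rect"]),round(r["confidence"],2))
    cv2.imwrite(f"pics/{c}0.png",im)
E
```

```text
pics
{'time': 0.0, 'q': array([-7.63729651e+01,  5.01144370e+00,  1.00349916e+01,  9.50988300e+01,
        4.79355241e-04,  8.99992849e+01]), 'qd': array([-0.04859628, -0.04407216, -0.09901534,  0.01848571,  0.06734229,
       -0.05229822]), 'joint_efforts': array([-2.04732110e-03, -5.20378733e+01,  4.64809906e+01,  1.58180553e-02,
       -1.87825776e-04, -3.12570501e-05]), 'ee_pos': array([ 0.12953081, -0.53430283,  0.23058458]), 'tcp_rot': array([-90.36553788,  89.92471633, 103.26221177]), 'wrist_force': array([ 0.81227742, -0.66539337,  0.02878726]), 'torque': array([0.0018569 , 0.00496542, 0.00491022]), 'opening': 0.08525958766471313}
scene tray [304. 229. 396. 294.] 0.79
scene platter_c [318. 218. 386. 285.] 0.82
scene platter_c [262. 262. 310. 319.] 0.47
scene sandwich_c [162. 212. 206. 251.] 0.73
scene side_c [256. 231. 290. 261.] 0.6
scene side_c [162. 210. 203. 251.] 0.46
scene squeeze [115. 154. 142. 204.] 0.87
scene jar [415. 180. 445. 228.] 0.72
scene boats [259. 260. 311. 318.] 0.76
scene boats [163. 209. 203. 252.] 0.17
side platter_c [258. 139. 328. 197.] 0.7
side sandwich_c [301. 280. 351. 348.] 0.85
side side_c [294. 212. 330. 243.] 0.9
side side_c [271. 151. 304. 178.] 0.69
side squeeze [264. 387. 300. 420.] 0.98
side jar [212.  99. 237. 143.] 0.79
side boats [338. 181. 383. 223.] 0.55
```

Run:
```python
import cv2,numpy as np
a=cv2.imread("pics/scene0.png");b=cv2.imread("pics/side0.png")
A=cv2.resize(a[140:340,90:470],None,fx=2,fy=2);B=cv2.resize(b[90:420,190:420],None,fx=1.2,fy=1.2)
cv2.imwrite("pics/s1.png",A);cv2.imwrite("pics/s2.png",cv2.resize(b[80:420,180:460],None,fx=1.7,fy=1.7))
```

```text
(no output)
```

View pics/s1.png

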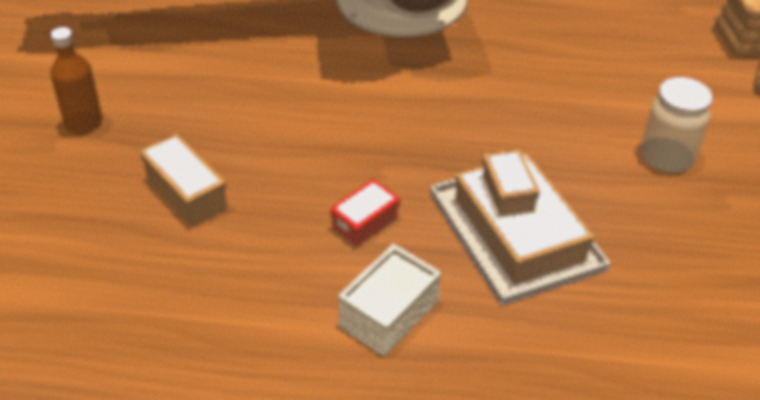

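View pics/s2.png

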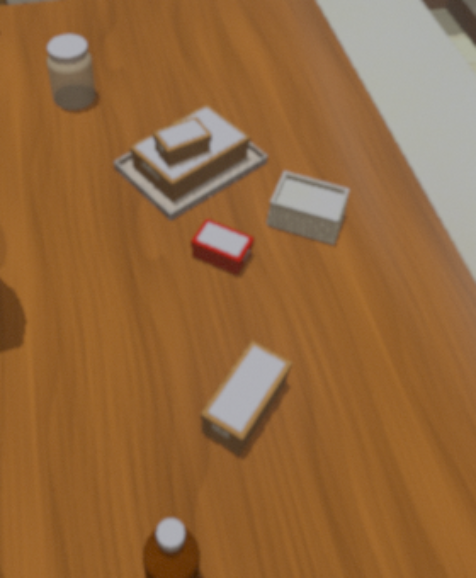

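The scene view shows the bottle at left, the middle carton at crop (183,180), the red look-alike at (365,210), the boats at (390,300), the tray with the large and small cartons at (520,220), and the jar at (675,125). The side view agrees with this. Next I'll measure with depth.

```bash
cat > h.py <<'E'
import cv2,numpy as np
from scipy.spatial.transform import Rotation as Ro
def cloud(d,R=None,t=None):
    "world xyz per pixel"
    if R is None: R,t=d["R"],d["t"]
    h,w=d["depth"].shape
    u,v=np.meshgrid(np.arange(w),np.arange(h))
    p=np.stack([u,v],-1).reshape(-1,1,2).astype(np.float64)
    n=cv2.undistortPoints(p,d["camera_matrix"],d["D"]).reshape(h,w,2)
    z=d["depth"][...,None].astype(float)
    c=np.concatenate([n*z,z],-1); P=(c-np.ravel(t))@R
    P[d["depth"]<=0]=np.nan
    return P
def wristcloud(bot,cams):
    o=bot.get_obs(); d=cams.camera("wrist")
    T=np.eye(4);T[:3,:3]=Ro.from_euler("xyz",o["tcp_rot"],degrees=True).as_matrix();T[:3,3]=o["ee_pos"]
    T=T@d["mount"]; R=T[:3,:3].T
    return d,cloud(d,R,-R@T[:3,3]),o
def lid(P,xy,r,zlo,zhi):
    "rect of points in height band near xy: centre, size, long-axis yaw, median z"
    with np.errstate(invalid="ignore"):
        m=(np.hypot(P[...,0]-xy[0],P[...,1]-xy[1])<r)&(P[...,2]>zlo)&(P[...,2]<zhi)
    m=cv2.morphologyEx(m.astype(np.uint8),cv2.MORPH_OPEN,np.ones((3,3)))
    n,l,s,_=cv2.connectedComponentsWithStats(m)
    if n<2: return None
    q=P[l==1+np.argmax(s[1:,4])]
    b=cv2.boxPoints(cv2.minAreaRect(q[:,:2].astype(np.float32)*1000))
    e1,e2=b[1]-b[0],b[2]-b[1]; L=e1 if np.hypot(*e1)>np.hypot(*e2) else e2
    return np.round(b.mean(0)/1000,4),np.round(sorted([np.hypot(*e1),np.hypot(*e2)]),1),round(np.degrees(np.arctan2(L[1],L[0]))%180,1),round(float(np.median(q[:,2])),4),len(q)
E
python3 - <<'E'
from h import *
for c in("scene","side"):
    d=dict(np.load(c+".npz")); P=cloud(d)
    px={"scene":dict(sand=(181,222),side=(346,226),plat=(370,258),red=(272,241),boats=(285,285),squeeze=(121,158),jar=(433,188),tray=(340,288)),
        "side":dict(sand=(325,310),side=(287,159),plat=(300,165),red=(311,222),boats=(362,197),squeeze=(280,393),jar=(220,108))}[c]
    for k,(u,v) in px.items(): print(c,k,np.round(np.nanmedian(P[v-2:v+3,u-2:u+3].reshape(-1,3),0),3))
    g=lambda k:P[px[k][1],px[k][0],:2]
    print("sand",lid(P,g("sand"),.1,.045,.07)); print("side",lid(P,g("side"),.08,.084,.11))
    print("plat",lid(P,g("plat"),.15,.045,.064)); print("red",lid(P,g("red"),.07,.03,.05)); print("boats",lid(P,g("boats"),.08,.048,.07))
E
```

```text
scene sand [ 0.545 -0.262  0.055]
scene side [0.548 0.193 0.094]
scene plat [0.619 0.26  0.053]
scene red [ 0.574 -0.003  0.039]
scene boats [0.73  0.048 0.046]
scene squeeze [ 0.422 -0.458  0.168]
scene jar [0.385 0.437 0.12 ]
scene tray [0.693 0.187 0.009]
sand (array([ 0.5494, -0.264 ], dtype=float32), array([ 64.1, 136.2], dtype=float32), np.float32(46.8), 0.0542, 781)
side (array([0.5487, 0.1914], dtype=float32), array([55.8, 89.8], dtype=float32), np.float32(16.8), 0.093, 498)
plat (array([0.5737, 0.2158], dtype=float32), array([119.8, 162. ], dtype=float32), np.float32(29.5), 0.0531, 1453)
red (array([ 0.5741, -0.0019], dtype=float32), array([58.4, 87.8], dtype=float32), np.float32(140.7), 0.039, 495)
boats (array([0.7288, 0.0472], dtype=float32), array([ 77.6, 112.1], dtype=float32), np.float32(147.3), 0.0552, 443)
side sand [ 0.547 -0.269  0.055]
side side [0.547 0.187 0.094]
side plat [0.583 0.176 0.075]
side red [ 0.575 -0.008  0.041]
side boats [0.73  0.047 0.048]
side squeeze [ 0.414 -0.463  0.17 ]
side jar [0.38  0.427 0.12 ]
sand (array([ 0.5486, -0.2643], dtype=float32), array([ 62.4, 132.1], dtype=float32), np.float32(46.0), 0.0548, 1580)
side (array([0.5483, 0.1904], dtype=float32), array([57.5, 87.4], dtype=float32), np.float32(17.3), 0.0937, 450)
plat (array([0.5658, 0.2095], dtype=float32), array([122. , 179.2], dtype=float32), np.float32(29.9), 0.0541, 1108)
red (array([ 0.5746, -0.0025], dtype=float32), array([57.6, 84.6], dtype=float32), np.float32(142.1), 0.0398, 574)
boats (array([0.7443, 0.0714], dtype=float32), array([ 27.9, 109.4], dtype=float32), np.float32(152.0), 0.0557, 173)
```

```bash
cat >> h.py <<'E'
def plan(o,xyz,yaw):
    "tool-frame shift and roll (rad) taking TCP to xyz with carton long side at yaw (jaws across it)"
    R=Ro.from_euler("xyz",o["tcp_rot"],degrees=True).as_matrix()
    s=R.T@(np.array(xyz)-o["ee_pos"])
    jy=np.degrees(np.arctan2(R[1,1],R[0,1])); a=(yaw+90-jy+90)%180-90
    print("shift",np.round(s,4),"roll",round(-np.radians(a),4),"or",round(-np.radians(a-180*np.sign(a)),4),"jawyaw",round(jy,1),"q",np.round(o["q"],0))
E
python3 - <<'E'
from h import *
from workcell import bot
plan(bot.get_obs(),(.548,.190,.25),17); plan(bot.get_obs(),(.548,.190,.25),17-95)
E
```

```text
shift [-0.0187 -0.6056 -0.5773] roll -0.0589 or 3.0827 jawyaw -76.4 q [-76.   5.  10.  95.   0.  90.]
shift [-0.0187 -0.6056 -0.5773] roll -1.5424 or 1.5992 jawyaw -76.4 q [-76.   5.  10.  95.   0.  90.]
```

Request:
apply_moves --pt "-0.002 -0.025 -0.024 -0.14 1" --pt "-0.003 -0.05 -0.048 -0.28 1" --pt "-0.005 -0.076 -0.072 -0.42 1" --pt "-0.006 -0.101 -0.096 -0.56 1" --pt "-0.008 -0.126 -0.12 -0.7 1" --pt "-0.01 -0.151 -0.144 -0.84 1" --pt "-0.01 -0.177 -0.168 -0.98 1" --pt "-0.012 -0.202 -0.192 -1.12 1" --pt "-0.014 -0.227 -0.216 -1.26 1" --pt "-0.016 -0.252 -0.24 -1.4 1" --pt "-0.018 -0.277 -0.264 -1.54 1" --pt "-0.019 -0.303 -0.289 -1.68 1"

```text
time: 2.0
ee_pos: [0.3395, -0.1707, 0.2507]
tcp_rot: [39.5, 89.9, -30.3]
wrist_force: [0.0, -1.5, 0.0]
opening: 0.0856
```

Run:
```python
from h import *
from workcell import bot
plan(bot.get_obs(),(.548,.190,.25),17)
```

```text
shift [ 0.0007  0.3202 -0.2666] roll -1.515 or 1.6266 jawyaw 20.2 q [-27. -18.  -8.  99.  -0.  43.]
```

Request:
apply_moves --pt "0 0.029 -0.024 -0.14 1" --pt "0 0.058 -0.048 -0.28 1" --pt "0 0.087 -0.073 -0.42 1" --pt "0 0.116 -0.097 -0.56 1" --pt "0 0.145 -0.121 -0.7 1" --pt "0 0.174 -0.145 -0.84 1" --pt "0 0.203 -0.169 -0.98 1" --pt "0 0.232 -0.193 -1.12 1" --pt "0 0.262 -0.218 -1.26 1" --pt "0 0.29 -0.242 -1.4 1" --pt "0 0.32 -0.267 -1.515 1" --pt "0 0.32 -0.267 -1.515 1"

```text
time: 3.2
ee_pos: [0.5489, 0.1937, 0.2486]
tcp_rot: [-172.6, 89.9, -155.2]
wrist_force: [-0.0, -0.1, -0.6]
opening: 0.0852
```

Run:
```python
from h import *
from workcell import bot,cams
d,P,o=wristcloud(bot,cams); np.savez("w1.npz",P=P,**d)
cv2.imwrite("pics/w1.png",d["frame"])
s=lid(P,(.548,.19),.08,.084,.11);print("side",s);print("plat",lid(P,(.566,.21),.16,.044,.064))
plan(o,(*s[0],.15),s[2])
print(np.round(P[::60,::70,2],3))
```

```text
side (array([0.5455, 0.1907], dtype=float32), array([54.1, 84.6], dtype=float32), np.float32(18.4), 0.0942, 5173)
plat (array([0.5633, 0.2103], dtype=float32), array([116.6, 176.4], dtype=float32), np.float32(29.3), 0.0542, 12209)
shift [ 0.0986 -0.0018 -0.004 ] roll -0.0178 or 3.1238 jawyaw 107.4 q [19. 10. 18. 98. -0.  2.]
[[-0.    -0.002 -0.     0.001 -0.001 -0.    -0.    -0.001]
 [ 0.     0.001  0.    -0.     0.     0.001  0.001 -0.   ]
 [ 0.     0.001  0.001  0.005  0.046 -0.002  0.     0.   ]
 [ 0.     0.     0.001 -0.     0.095  0.019 -0.    -0.001]
 [ 0.     0.001  0.021  0.     0.055  0.003  0.    -0.001]
 [-0.     0.049  0.293  0.     0.     0.001  0.293 -0.   ]
 [ 0.325  0.316  0.329 -0.     0.001 -0.     0.33   0.315]]
```

View pics/w1.png

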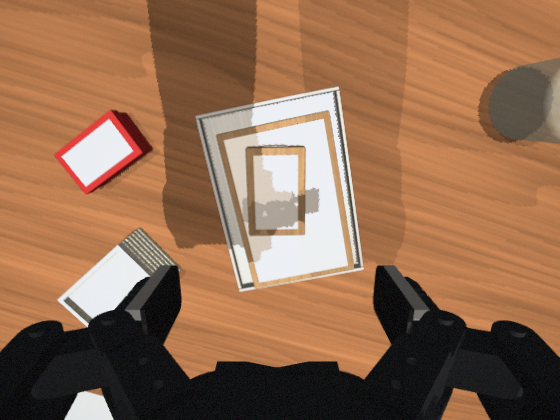

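The wrist view shows the small carton at (275,190) on the large one, with lid sizes matching to 1 mm. I'll descend and grasp.

Request:
apply_moves --pt "0.04 -0.002 -0.004 -0.018 1" --pt "0.08 -0.002 -0.004 -0.018 1" --pt "0.12 -0.002 -0.004 -0.018 1" --pt "0.15 -0.002 -0.004 -0.018 1" --pt "0.175 -0.002 -0.004 -0.018 1" --pt "0.189 -0.002 -0.004 -0.018 1" --pt "0.189 -0.002 -0.004 -0.018 1" --pt "0.189 -0.002 -0.004 -0.018 -1" --pt "0.189 -0.002 -0.004 -0.018 -1" --pt "0.189 -0.002 -0.004 -0.018 -1" --pt "0.189 -0.002 -0.004 -0.018 -1" --pt "0.189 -0.002 -0.004 -0.018 -1" --newtons 30

```text
time: 4.45
ee_pos: [0.5456, 0.1891, 0.0623]
tcp_rot: [-19.7, 89.9, -1.6]
wrist_force: [-1.0, 0.5, 6.5]
opening: 0.0536
```

Request:
apply_moves --pt "-0.01 0 0 0 -1" --pt "-0.03 0 0 0 -1" --pt "-0.06 0 0 0 -1" --pt "-0.09 0 0 0 -1" --pt "-0.09 0 0 0 -1"

```text
time: 4.95
ee_pos: [0.5472, 0.1897, 0.1578]
tcp_rot: [-3.7, 89.5, 14.5]
wrist_force: [0.4, 0.2, -1.1]
opening: 0.0537
```

Run:
```python
from h import *
from workcell import bot
o=bot.get_obs();print(o["ee_pos"],o["opening"],o["wrist_force"])
plan(o,(.43,-.09,.15),10)
```

```text
[0.54716218 0.18969118 0.15782615] 0.05371828951648703 [ 0.3920959   0.15067952 -1.10134459]
shift [ 0.0062 -0.2292 -0.1986] roll 0.1428 or -2.9988 jawyaw 108.2 q [19.  8.  5. 87. -0.  1.]
```

Request:
apply_moves --pt "0 -0.01 -0.008 0.0 -1" --pt "0 -0.035 -0.03 0.02 -1" --pt "0 -0.065 -0.056 0.04 -1" --pt "0 -0.095 -0.082 0.06 -1" --pt "0 -0.125 -0.108 0.08 -1" --pt "0 -0.155 -0.134 0.1 -1" --pt "0 -0.185 -0.16 0.12 -1" --pt "0 -0.21 -0.182 0.14 -1" --pt "0.01 -0.225 -0.195 0.143 -1" --pt "0.03 -0.229 -0.199 0.143 -1" --pt "0.06 -0.229 -0.199 0.143 -1" --pt "0.09 -0.229 -0.199 0.143 -1"

```text
time: 6.15
ee_pos: [0.4294, -0.0905, 0.0649]
tcp_rot: [3.2, 89.5, 13.1]
wrist_force: [-0.3, 0.4, -2.0]
opening: 0.0535
```

Run:
```python
from h import *
from workcell import bot,cams
d,P,o=wristcloud(bot,cams)
print(o["ee_pos"],o["tcp_rot"])
plan(o,(.43,-.09,.0085),10)
```

```text
[ 0.42939428 -0.0905016   0.06490207] [ 3.20130679 89.48995822 13.12047482]
shift [0.0564 0.0004 0.0002] roll -0.0014 or 3.1402 jawyaw 99.9 q [-12. -11. -23.  77.   0. -22.]
```

Request:
apply_moves --pt "0.02 0 0 0 -1" --pt "0.038 0 0 0 -1" --pt "0.048 0 0 0 -1" --pt "0.053 0 0 0 -1" --pt "0.053 0 0 0 -1"

```text
time: 6.7
ee_pos: [0.427, -0.0898, 0.0081]
tcp_rot: [44.5, 89.8, 54.5]
wrist_force: [-6.1, 0.6, 7.5]
opening: 0.0536
```

Request:
apply_moves --pt "0 0 0 0 1" --pt "0 0 0 0 1" --pt "0 0 0 0 1" --pt "0 0 0 0 1" --pt "-0.02 0 0 0 1" --pt "-0.06 0 0 0 1" --pt "-0.1 0 0 0 1" --pt "-0.14 0 0 0 1" --pt "-0.18 0 0 0 1" --pt "-0.23 0 0 0 1" --pt "-0.23 0 0 0 1"

```text
time: 7.8
ee_pos: [0.4281, -0.0909, 0.2444]
tcp_rot: [-2.5, 89.4, 7.4]
wrist_force: [-0.5, -0.4, -0.3]
opening: 0.0854
```

Run:
```python
from h import *
from workcell import bot,cams
d,P,o=wristcloud(bot,cams)
print(lid(P,(.43,-.09),.08,.03,.06))
plan(o,(.549,-.264,.25),46.4)
```

```text
(array([ 0.4283, -0.0911], dtype=float32), array([54.1, 84.3], dtype=float32), np.float32(9.8), 0.0401, 3886)
shift [-0.0045 -0.1914  0.0892] roll -0.6363 or 2.5053 jawyaw 99.9 q [-12. -11.  -3.  97.   0. -22.]
```

Small carton stands flat. Now over the middle carton.

Request:
apply_moves --pt "0 -0.04 0.018 -0.13 1" --pt "0 -0.08 0.036 -0.26 1" --pt "0 -0.12 0.054 -0.39 1" --pt "0 -0.16 0.072 -0.52 1" --pt "0 -0.191 0.089 -0.636 1" --pt "0 -0.191 0.089 -0.636 1" --pt "0 -0.191 0.089 -0.636 1"

```text
time: 8.55
ee_pos: [0.5481, -0.2638, 0.2397]
tcp_rot: [-6.4, 89.7, 39.8]
wrist_force: [-0.3, -0.2, -0.5]
opening: 0.0854
```

Run:
```python
from h import *
from workcell import bot,cams
d,P,o=wristcloud(bot,cams)
s=lid(P,(.549,-.264),.1,.045,.07);print(s,o["ee_pos"])
plan(o,(*s[0],.018),s[2])
```

```text
(array([ 0.5469, -0.2644], dtype=float32), array([ 62.2, 130.7], dtype=float32), np.float32(45.7), 0.0552, 7642) [ 0.54807937 -0.2637814   0.23972195]
shift [ 0.2217  0.0006 -0.0026] roll 0.01 or -3.1316 jawyaw 136.3 q [-26.  13.  20.  97.   0. -72.]
```

Request:
apply_moves --pt "0.045 0 -0.003 0.01 1" --pt "0.09 0 -0.003 0.01 1" --pt "0.135 0 -0.003 0.01 1" --pt "0.175 0 -0.003 0.01 1" --pt "0.205 0 -0.003 0.01 1" --pt "0.222 0 -0.003 0.01 1" --pt "0.222 0 -0.003 0.01 1" --pt "0.222 0 -0.003 0.01 -1" --pt "0.222 0 -0.003 0.01 -1" --pt "0.222 0 -0.003 0.01 -1" --pt "0.222 0 -0.003 0.01 -1" --pt "0.222 0 -0.003 0.01 -1" --newtons 35

```text
time: 9.8
ee_pos: [0.5479, -0.2647, 0.0209]
tcp_rot: [-28.5, 89.5, 17.3]
wrist_force: [-3.1, 2.9, 7.7]
opening: 0.0615
```

Request:
apply_moves --pt "-0.01 0 0 0 -1" --pt "-0.04 0 0 0 -1" --pt "-0.08 0 0 0 -1" --pt "-0.12 0 0 0 -1" --pt "-0.15 0 0 0 -1" --pt "-0.16 0 0 0 -1" --pt "-0.16 0 0 0 -1"

```text
time: 10.5
ee_pos: [0.5471, -0.2654, 0.1825]
tcp_rot: [-39.2, 89.4, 6.5]
wrist_force: [-0.0, 0.4, -3.9]
opening: 0.0615
```

Run:
```python
from h import *
from workcell import bot,cams
o=bot.get_obs();print(o["ee_pos"],o["wrist_force"])
plan(o,(.5633,.2103,.2),29.3)
```

```text
[ 0.54712704 -0.26540012  0.18252891] [-0.01721317  0.4421396  -3.91877274]
shift [-0.0167  0.3204  0.352 ] roll 0.2867 or -2.8549 jawyaw 135.7 q [-26.  12.  12.  90.   0. -72.]
```

Request:
apply_moves --pt "0 0.01 0.011 0.0 -1" --pt "-0.005 0.035 0.038 0.03 -1" --pt "-0.01 0.065 0.071 0.06 -1" --pt "-0.015 0.095 0.104 0.09 -1" --pt "-0.017 0.125 0.137 0.12 -1" --pt "-0.017 0.155 0.17 0.15 -1" --pt "-0.017 0.185 0.203 0.18 -1" --pt "-0.017 0.215 0.236 0.21 -1" --pt "-0.017 0.245 0.269 0.24 -1" --pt "-0.017 0.275 0.302 0.27 -1" --pt "-0.017 0.3 0.33 0.287 -1" --pt "-0.017 0.312 0.343 0.287 -1"

```text
time: 11.7
ee_pos: [0.5616, 0.2013, 0.1978]
tcp_rot: [-23.2, 89.6, 6.2]
wrist_force: [0.3, -1.2, -3.5]
opening: 0.0615
```

Request:
apply_moves --pt "0 0.007 0.008 0 -1" --pt "0 0.008 0.009 0 -1" --pt "0 0.008 0.009 0 -1"

```text
time: 12.0
ee_pos: [0.5654, 0.212, 0.197]
tcp_rot: [-29.9, 89.6, -0.5]
wrist_force: [-0.4, 0.7, -3.4]
opening: 0.0615
```

```bash
cat > rel.py <<'E'
from h import *
from workcell import bot,cams
import sys
n=sys.argv[1]
d,P,o=wristcloud(bot,cams); cv2.imwrite(f"pics/{n}.png",d["frame"]); np.savez(n+".npz",P=P,o=o["ee_pos"],r=o["tcp_rot"])
z=o["ee_pos"][2]
print(o["ee_pos"],o["tcp_rot"],o["wrist_force"])
E
python3 rel.py w2
python3 - <<'E'
from h import *
P=np.load("w2.npz")["P"];o=np.load("w2.npz")["o"]
print("held",lid(P,o[:2],.09,o[2]+.022,o[2]+.046)); print("plat",lid(P,(.5633,.2103),.14,.044,.064))
E
```

```text
[0.56539823 0.21200489 0.19701502] [-29.9486804   89.64583411  -0.53807679] [-0.42354361  0.65999201 -3.4155691 ]
held (array([0.549, 0.202], dtype=float32), array([88.9, 93.5], dtype=float32), np.float32(29.7), 0.2312, 41511)
plat (array([0.5009, 0.1759], dtype=float32), array([ 33.2, 116.1], dtype=float32), np.float32(119.4), 0.0541, 5537)
```

View pics/w2.png

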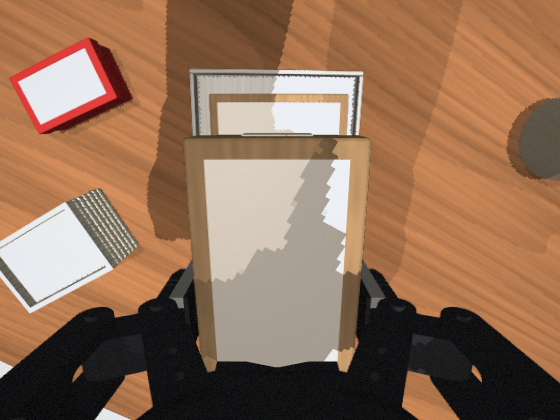

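```bash
cat > held.py <<'E'
from h import *
import sys
n,L,ztop,yaw=sys.argv[1],float(sys.argv[2]),float(sys.argv[3]),float(sys.argv[4])
f=np.load(n+".npz");P=f["P"];o=f["o"]
a=np.radians(yaw);u=np.array([np.cos(a),np.sin(a)]);v=np.array([-u[1],u[0]])
q=P.reshape(-1,3);q=q[np.isfinite(q[:,2])]
q=q[(abs(q[:,2]-ztop)<.006)&(np.hypot(*(q[:,:2]-o[:2]).T)<.09)]
s=(q[:,:2]-o[:2])@np.c_[u,v]
f=s[s[:,0]<s[:,0].min()+.03]; e=np.percentile(s[:,0],.3)
bins=[(f[(f[:,0]>e+.004+i*.006)&(f[:,0]<e+.010+i*.006),1]) for i in range(4)]
lo=[np.percentile(b,1) for b in bins];hi=[np.percentile(b,99) for b in bins]
mid=(np.array(lo)+hi)/2
# tilt along u from plane fit of front part
A=np.c_[f,np.ones(len(f))];c=np.linalg.lstsq(A,q[s[:,0]<s[:,0].min()+.03][:,2],rcond=None)[0]
front=s[(s[:,0]<e+.004)]
for w in(-.02,.02):
    k=abs(s[:,1]-w)<.005; print("edge at v",w,np.percentile(s[k,0],.5).round(4))
print("front edge u",e.round(4),"-> centre u",(e+L/2).round(4),"v mids",mid.round(4),"widths",np.subtract(hi,lo).round(4),"slopes",c.round(3))
print("centre world",(o[:2]+(e+L/2)*u+mid.mean()*v).round(4))
E
python3 held.py w2 .130 .2312 29.4
```

```text
edge at v -0.02 -0.0653
edge at v 0.02 -0.0653
front edge u -0.0653 -> centre u -0.0003 v mids [-0.0005 -0.0006 -0.0005 -0.0004] widths [0.0599 0.0599 0.0598 0.0599] slopes [ 0.015 -0.001  0.232]
centre world [0.5653 0.2114]
```

Run:
```python
from h import *
from workcell import bot
o=bot.get_obs();plan(o,(.5633,.2110,.0755),29.4)
```

```text
shift [ 0.1219  0.0009 -0.003 ] roll -0.0005 or 3.1411 jawyaw 119.4 q [21. 12. 14. 92. -0. -9.]
```

Request:
apply_moves --pt "0.015 0.001 -0.002 0 -1" --pt "0.04 0.001 -0.002 0 -1" --pt "0.065 0.001 -0.002 0 -1" --pt "0.085 0.001 -0.002 0 -1" --pt "0.1 0.001 -0.002 0 -1" --pt "0.108 0.001 -0.002 0 -1" --pt "0.108 0.001 -0.002 0 -1" --pt "0.108 0.001 -0.002 0 -1"

```text
time: 12.85
ee_pos: [0.5644, 0.2114, 0.0904]
tcp_rot: [-25.4, 89.6, 4.0]
wrist_force: [-0.6, -0.3, -3.1]
opening: 0.0615
```

Run:
```python
from h import *
from workcell import bot
o=bot.get_obs();plan(o,(.5633,.2110,.075),29.4)
```

```text
shift [ 0.0154  0.0002 -0.0013] roll -0.0008 or 3.1408 jawyaw 119.4 q [21. 11.  2. 80. -0. -9.]
```

Request:
apply_moves --pt "0.005 0 -0.001 0 -1" --pt "0.009 0 -0.001 0 -1" --pt "0.012 0 -0.001 0 -1" --pt "0.014 0 -0.001 0 -1" --pt "0.014 0 -0.001 0 -1"

```text
time: 13.35
ee_pos: [0.5635, 0.2109, 0.0759]
tcp_rot: [-26.8, 89.6, 2.6]
wrist_force: [-0.4, -0.2, -3.4]
opening: 0.0612
```

Not yet in contact (force still −3.4 N); ease down in small steps.

Request:
apply_moves --pt "0.001 0 0 0 -1" --pt "0.002 0 0 0 -1" --pt "0.002 0 0 0 -1"

```text
time: 13.65
ee_pos: [0.5636, 0.211, 0.0749]
tcp_rot: [-25.1, 89.5, 4.3]
wrist_force: [-3.7, -0.3, 5.1]
opening: 0.0613
```

Contact. Release and rise.

Request:
apply_moves --pt "0 0 0 0 1" --pt "0 0 0 0 1" --pt "0 0 0 0 1" --pt "0 0 0 0 1" --pt "-0.02 0 0 0 1" --pt "-0.05 0 0 0 1" --pt "-0.09 0 0 0 1" --pt "-0.13 0 0 0 1" --pt "-0.17 0 0 0 1" --pt "-0.19 0 0 0 1" --pt "-0.19 0 0 0 1"

```text
time: 14.75
ee_pos: [0.563, 0.2112, 0.2685]
tcp_rot: [-18.5, 89.2, 10.9]
wrist_force: [-1.1, -0.4, -0.5]
opening: 0.0854
```

Run:
```python
from h import *
from workcell import bot,cams
d,P,o=wristcloud(bot,cams)
print("sand",lid(P,(.5635,.211),.09,.1,.12));print("plat",lid(P,(.5633,.2103),.16,.044,.064))
print(o["ee_pos"]);plan(o,(.4283,-.0911,.2),9.8)
```

```text
sand (array([0.5639, 0.2099], dtype=float32), array([ 62.3, 130.2], dtype=float32), np.float32(29.3), 0.1092, 8850)
plat (array([0.5634, 0.2105], dtype=float32), array([116.9, 175.3], dtype=float32), np.float32(29.3), 0.0541, 7712)
[0.56296154 0.21120686 0.26853924]
shift [ 0.066  -0.1972 -0.2664] roll 0.3413 or -2.8003 jawyaw 119.4 q [21. 13. 23. 99. -0. -9.]
```

Middle carton is centred within 1 mm, parallel. Now fetch the small one.

Request:
apply_moves --pt "0 -0.022 -0.03 0.04 1" --pt "0 -0.044 -0.06 0.08 1" --pt "0 -0.066 -0.09 0.12 1" --pt "0.01 -0.088 -0.12 0.16 1" --pt "0.02 -0.11 -0.15 0.2 1" --pt "0.03 -0.132 -0.18 0.24 1" --pt "0.04 -0.154 -0.21 0.28 1" --pt "0.05 -0.176 -0.24 0.32 1" --pt "0.06 -0.19 -0.258 0.341 1" --pt "0.066 -0.197 -0.266 0.341 1" --pt "0.066 -0.197 -0.266 0.341 1" --pt "0.066 -0.197 -0.266 0.341 1"

```text
time: 16.0
ee_pos: [0.4283, -0.0905, 0.198]
tcp_rot: [1.1, 89.4, 10.9]
wrist_force: [-1.2, -0.8, 0.8]
opening: 0.0854
```

Run:
```python
from h import *
from workcell import bot,cams
d,P,o=wristcloud(bot,cams)
s=lid(P,(.4283,-.0911),.08,.03,.06);print(s,o["ee_pos"]);plan(o,(*s[0],.0085),s[2])
```

```text
(array([ 0.4283, -0.0911], dtype=float32), array([54.1, 84.6], dtype=float32), np.float32(9.8), 0.0402, 5060) [ 0.42827025 -0.09045227  0.1979749 ]
shift [ 0.1895 -0.0007 -0.002 ] roll 0.0007 or -3.1409 jawyaw 99.8 q [-12. -11.  -9.  92.   0. -22.]
```

Request:
apply_moves --pt "0.04 0 -0.002 0 1" --pt "0.085 0 -0.002 0 1" --pt "0.125 0 -0.002 0 1" --pt "0.16 0 -0.002 0 1" --pt "0.18 0 -0.002 0 1" --pt "0.187 0 -0.002 0 1" --pt "0.187 0 -0.002 0 1" --pt "0.187 0 -0.002 0 -1" --pt "0.187 0 -0.002 0 -1" --pt "0.187 0 -0.002 0 -1" --pt "0.187 0 -0.002 0 -1" --pt "0.187 0 -0.002 0 -1" --newtons 30

```text
time: 17.25
ee_pos: [0.4296, -0.0903, 0.0128]
tcp_rot: [-2.3, 89.2, 7.6]
wrist_force: [-1.5, 1.5, 6.4]
opening: 0.0536
```

Request:
apply_moves --pt "-0.01 0 0 0 -1" --pt "-0.04 0 0 0 -1" --pt "-0.08 0 0 0 -1" --pt "-0.12 0 0 0 -1" --pt "-0.16 0 0 0 -1" --pt "-0.2 0 0 0 -1" --pt "-0.22 0 0 0 -1" --pt "-0.22 0 0 0 -1"

```text
time: 18.05
ee_pos: [0.4275, -0.091, 0.2366]
tcp_rot: [-8.3, 88.9, 1.6]
wrist_force: [0.7, 0.4, -1.8]
opening: 0.0535
```

Run:
```python
from h import *
from workcell import bot,cams
o=bot.get_obs();print(o["ee_pos"],o["wrist_force"])
plan(o,(.5639,.2099,.23),29.3)
```

```text
[ 0.42754336 -0.09095005  0.23658625] [ 0.69177053  0.41793981 -1.79894397]
shift [0.0093 0.273  0.1858] roll -0.339 or 2.8025 jawyaw 99.9 q [-12. -11.  -5.  95.   0. -22.]
```

Request:
apply_moves --pt "0 0.01 0.007 0 -1" --pt "0 0.035 0.024 -0.04 -1" --pt "0 0.065 0.044 -0.08 -1" --pt "0 0.095 0.065 -0.12 -1" --pt "0 0.125 0.085 -0.16 -1" --pt "0 0.155 0.105 -0.2 -1" --pt "0 0.185 0.126 -0.24 -1" --pt "0 0.215 0.146 -0.28 -1" --pt "0.005 0.245 0.167 -0.32 -1" --pt "0.009 0.263 0.179 -0.339 -1" --pt "0.009 0.273 0.186 -0.339 -1" --pt "0.009 0.273 0.186 -0.339 -1"

```text
time: 19.25
ee_pos: [0.5638, 0.2112, 0.2287]
tcp_rot: [-30.2, 89.1, -0.9]
wrist_force: [-0.3, -0.1, -1.3]
opening: 0.0533
```

```bash
python3 rel.py w3
python3 - <<'E'
from h import *
f=np.load("w3.npz");print("sand strip",lid(f["P"],(.5639,.2099),.1,.1,.118))
from workcell import bot
plan(bot.get_obs(),(.5639,.2099,.135),29.3)
E
python3 held.py w3 .084 $(python3 -c "
import numpy as np;print(np.load('w3.npz')['o'][2]+.0272)") 29.3
```

```text
[0.56382994 0.21117398 0.22874638] [-30.20387029  89.07328402  -0.85794265] [-0.26822419 -0.13669022 -1.28957298]
sand strip (array([0.5269, 0.1892], dtype=float32), array([45.7, 62.3], dtype=float32), np.float32(119.3), 0.1091, 4598)
shift [ 0.0944  0.0004 -0.0013] roll 0.0001 or -3.1414 jawyaw 119.3 q [21. 11. 17. 95. -0. -9.]
edge at v -0.02 -0.0439
edge at v 0.02 -0.0439
front edge u -0.0439 -> centre u -0.0019 v mids [-0.0006 -0.0005 -0.0006 -0.0005] widths [0.0523 0.0523 0.0523 0.0525] slopes [ 0.036 -0.009  0.257]
centre world [0.5624 0.2098]
```

View pics/w3.png

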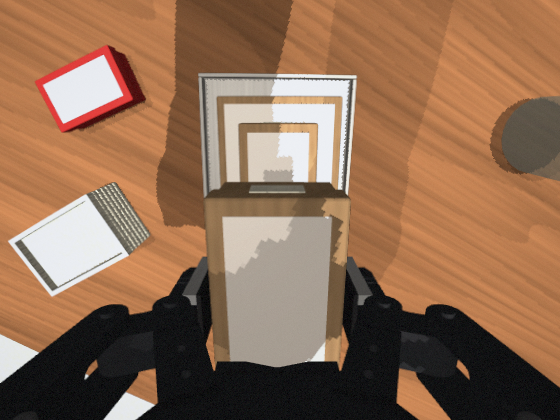

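The held small carton sits squarely over the middle one (far edge at row 185, middle lid strip above it), tilted about 2°, with a 1–2 mm offset. I'll lower it with a small correction.

Run:
```python
from h import *
from workcell import bot
plan(bot.get_obs(),(.5646,.2109,.135),29.3)
```

```text
shift [ 0.0944  0.001  -0.0002] roll 0.0001 or -3.1414 jawyaw 119.3 q [21. 11. 17. 95. -0. -9.]
```

Request:
apply_moves --pt "0.015 0.001 0 0 -1" --pt "0.035 0.001 0 0 -1" --pt "0.058 0.001 0 0 -1" --pt "0.078 0.001 0 0 -1" --pt "0.09 0.001 0 0 -1" --pt "0.094 0.001 0 0 -1" --pt "0.094 0.001 0 0 -1" --pt "0.094 0.001 0 0 -1"

```text
time: 20.1
ee_pos: [0.5652, 0.211, 0.1366]
tcp_rot: [-28.4, 89.0, 0.9]
wrist_force: [-0.3, -0.3, -1.2]
opening: 0.0534
```

Run:
```python
from h import *
from workcell import bot
o=bot.get_obs();plan(o,(.5646,.2109,.1225),29.3);print(o["tcp_rot"])
```

```text
shift [ 0.0141  0.0003 -0.0008] roll -0.0003 or 3.1413 jawyaw 119.3 q [21. 10.  6. 84. -0. -9.]
[-28.37881076  88.95144661   0.90836078]
```

Request:
apply_moves --pt "0.004 0 -0.001 0 -1" --pt "0.008 0 -0.001 0 -1" --pt "0.011 0 -0.001 0 -1" --pt "0.012 0 -0.001 0 -1" --pt "0.012 0 -0.001 0 -1"

```text
time: 20.6
ee_pos: [0.5644, 0.2105, 0.1243]
tcp_rot: [-28.9, 89.0, 0.4]
wrist_force: [0.2, 0.5, -2.1]
opening: 0.0536
```

Request:
apply_moves --pt "0.001 0 0 0 -1" --pt "0.002 0 0 0 -1" --pt "0.002 0 0 0 -1"

```text
time: 20.9
ee_pos: [0.5645, 0.2105, 0.1222]
tcp_rot: [-29.1, 89.0, 0.2]
wrist_force: [0.4, -0.5, -1.2]
opening: 0.0536
```

Request:
apply_moves --pt "0.001 0 0 0 -1" --pt "0.001 0 0 0 -1"

```text
time: 21.1
ee_pos: [0.5645, 0.2105, 0.122]
tcp_rot: [-27.8, 88.9, 1.5]
wrist_force: [-1.8, -1.2, 4.5]
opening: 0.0534
```

Contact. Release, rise and step back.

Request:
apply_moves --pt "0 0 0 0 1" --pt "0 0 0 0 1" --pt "0 0 0 0 1" --pt "0 0 0 0 1" --pt "-0.015 0 0 0 1" --pt "-0.04 0 0 0 1" --pt "-0.08 0 0 0 1" --pt "-0.12 0 0 0 1" --pt "-0.15 0 0 0 1" --pt "-0.15 0 0 0 1"

```text
time: 22.1
ee_pos: [0.5626, 0.2108, 0.2782]
tcp_rot: [-22.1, 88.5, 7.2]
wrist_force: [0.2, 0.0, 0.3]
opening: 0.0857
```

Run:
```python
from h import *
from workcell import bot,cams
d,P,o=wristcloud(bot,cams);cv2.imwrite("pics/w4.png",d["frame"])
print(o["wrist_force"],o["ee_pos"])
print("side",lid(P,(.5639,.2099),.07,.138,.16));print("sand",lid(P,(.5635,.211),.09,.1,.12));print("plat",lid(P,(.5633,.2103),.16,.044,.064))
s=cams.camera("scene");Q=cloud(s)
for n,xy,r,a,b in(("side",(.564,.21),.07,.138,.16),("sand",(.564,.21),.09,.1,.12),("boats",(.73,.047),.08,.048,.07),("red",(.574,-.002),.07,.03,.05)): print(n,lid(Q,xy,r,a,b))
```

```text
[0.16477979 0.04019111 0.29044053] [0.56260834 0.21079864 0.27815071]
side (array([0.5631, 0.2085], dtype=float32), array([54.2, 84.2], dtype=float32), np.float32(29.4), 0.1492, 6072)
sand (array([0.518 , 0.1846], dtype=float32), array([27.2, 62. ], dtype=float32), np.float32(117.5), 0.1091, 1856)
plat (array([0.5635, 0.2104], dtype=float32), array([116.6, 176. ], dtype=float32), np.float32(29.2), 0.0541, 7296)
side (array([0.5664, 0.2093], dtype=float32), array([56.4, 86.8], dtype=float32), np.float32(30.0), 0.1478, 551)
sand (array([0.568 , 0.2107], dtype=float32), array([ 63.8, 131.3], dtype=float32), np.float32(30.3), 0.1083, 439)
boats (array([0.7291, 0.0474], dtype=float32), array([ 77.2, 113.4], dtype=float32), np.float32(147.0), 0.0554, 369)
red (array([ 0.5754, -0.0019], dtype=float32), array([58.5, 87. ], dtype=float32), np.float32(141.3), 0.0391, 485)
```

View pics/w4.png

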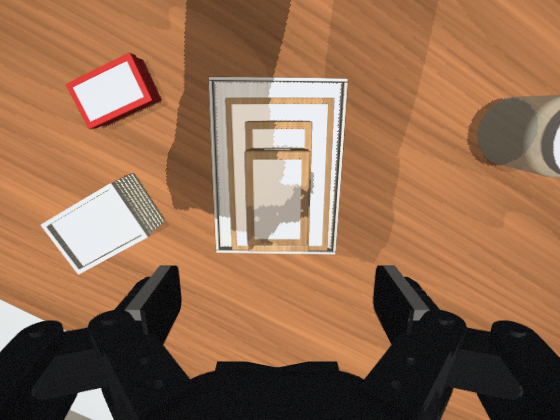

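The column is centred and parallel: the small lid is at (280,200), inside the middle and large ones. Offsets are about 2 mm, heights are right, and the gripper is clear. Handing in.

```bash
python3 -c "
from workcell import bot
print(bot.job_done())"
```

```text
the job is handed in; nothing more can be done
None
```

The three cartons now make one column in the tray, and I handed the job in at about 22 s of the 66 s allowed. The hand-in gives no verdict. I took the small carton off and set it on the free counter. Then I put the middle carton on the large one, and the small one on top.

**Last checks (wrist camera):**

| Carton | Centre x, y (m) | Lid height (m) | Yaw (°) |
|---|---|---|---|
| Small | 0.563, 0.2085 | 0.149 | 29.4 |
| Middle | 0.564, 0.210 (measured before the small one went on) | 0.109 | 29.3 |
| Large | 0.5635, 0.2104 | 0.054 | 29.2 |

- **Fit:** the cartons are centred on each other to about 2 mm and parallel within 1°. The lid heights are what they should be with each carton resting flat.
- **Large carton:** it did not move measurably, only about 0.2 mm between readings.
- **Other things:** the paper trays and the red look-alike had not moved by more than about 2 mm. I did not measure the jar and bottle again, but the arm never came near them.
- **Gripper:** it was open and clear of everything at the end, with no force on the wrist.

**Checks that disagreed:**
- The overhead camera put the column about 3–4 mm further out in x than the wrist camera did. It still showed the small carton about 2 mm off the middle one.
- The final wrist reading of the middle carton showed only the visible strip of its lid, because the small carton covers the rest. I used the overhead view to confirm it had stayed in place.
- The tool was tilted 1–2° when it placed the small carton, but the carton settled to the right height on release.

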